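# Lay out a console board's cooler and fixings for reassembly

### The job

Get the console board ready for reassembly: gently stand the finned heat sink squarely on the processor in the middle of the board, then set the fan flat and squarely on top of the heat sink. Draw the flat bar out of the parts rack and lay it inside the long outline on the blue mat, and in front of it set the open screw dish inside the left one of the mat's two rings, left as seen from the robot. Leave the amber jar and the screwdriver where they are.

Things in the scene. Friction and masses are not known exactly. Their poses are not given: they have to be found in the camera images.
- heatsink: Finned aluminium heat sink, 50 x 50 mm and 24 mm high, fins up and running along its x, 0.11 kg give or take; loose, standing on the bench. It may be gripped across either pair of sides, and stand either way round (turned by quarter turns) on the processor. Origin: centre of its underside, z up.
- fan: Square black cooling fan with grey hub and blades, 50 x 50 mm and 15 mm high, lying flat on the bench, loose, about 0.045 kg. It may be gripped across either pair of sides; any quarter turn is right. Origin: centre of its underside, z up.
- dish: Open round steel dish with small screws fixed in it, 52 mm across the rim (50 mm at the foot), 22 mm high, loose, about 0.06 kg; rigid enough to grip across the outside. Origin: centre of its underside, z up.
- bar: Flat aluminium bar, 160 mm long (its x), 20 mm wide (its y), 6 mm thick, 0.055 kg, loose; it lies lengthwise in the rack, its far 50 mm under the rack's hood and the near 110 mm open to view. Origin: centre of its underside, z up. Either end may lead.
- rack: Grey fixed rack: base 190 mm long (x, away from robot within 0.2 rad), 70 wide (y), floor 30 mm up. Origin: underside centre. Lip at the near end (x -95 to -88) 8 mm above the floor. Hood over x +30 to +95: walls, roof underside 60 mm up, top 64; back wall at x +91. No side walls between. To free the bar: lift it 10-16 mm over the lip, draw it 60 mm or more along -x out of the hood, then up.
- board: Fixed green circuit board in a black tray, 130 (x) x 150 mm (y), surface 14 mm above the bench. Origin: underside centre; x away from the robot (within 0.2 rad), z up. The processor, a bare-metal 40 x 40 mm square inside a 62 mm white outline, is centred over the origin, its top 18 mm above the bench. Black chips around it are 2 mm high; along the far edge are metal sockets 6 mm high.
- mat: Fixed blue mat, 130 (x) x 220 mm (y), 3 mm thick. Origin: underside centre; x away from the robot (within 0.2 rad), y left, z up. White lines: a long outline for the bar, inside 184 mm (along y) x 40 mm, centred at x +30, y 0 mm; nearer the robot two rings, 72 mm inside diameter, centred at x -28, y +55 mm (left ring, for the dish) and x -28, y -55 mm (right ring, not used).
- jar: Bystander: small closed amber jar with white cap, 36 mm across, 35 mm high, loose. Origin: centre of its underside.
- driver: Bystander: small screwdriver with orange handle, 130 mm long, lying about along the world's x on the bench, loose. Origin: at about the middle of its length, z up.
Not all that is in view belongs to the job. Of the things shaped like the bar, the aluminium one is meant. Leave any red look-alike of the fan alone.

How it is judged:
By the outcome, as a careful person would: the job done as asked, in the order asked, and still so for the second after the job is handed in, with the robot touching nothing.
It also fails if it takes over 102 s, if anything falls off the work surface, if the arm or the gripper's body presses on something with over 40 N, if the wrist force passes 120 N, or if a joint passes its speed limit or range.

### The arm

A 6-joint arm with a two-finger parallel gripper is mounted at the origin on the work surface. World frame = base frame: x ahead of the robot, y to its left, z up, the work surface at z = 0. Lengths are in m, angles in rad, forces in N, time in s.
With the tool pointing down it reaches from about 0.275 to 0.775 m from the base axis. Payload 14.6 kg.
Tool frame: the origin (TCP) lies between the finger pads; the fingertips stand 25 mm ahead of it and the grasp point (between the pads) lies 6 mm ahead of it; z points along the fingers, y is the line along which they close (so a half turn about z gives the same grasp; the last joint's range is limited). The gripper opens to 85 mm and grips with 20 to 120 N. Pads are 22 mm wide; open, the fingers measure 114 mm over their backs; the gripper's body (76 mm by 85 mm) begins 54 mm behind the grasp point. The pads swing forward as they close: fully open they stand 13 mm farther back than shut.
Start: joints at [-0.155, 0.263, -0.048, 1.259, 0, 1.415], TCP at [0.525, -0, 0.256] pointing down, gripper open.
Joint ranges: [-2.65, 2.65], [-0.89, 1.7], [-1.18, 1.37], [-2.13, 2.11], [-1.35, 1.29], [-3.14, 3.14]. Speed limits (rad/s): [1.89, 1.89, 2.57, 2.79, 3.14, 3.14].

### API

Orientations are given as [roll, pitch, yaw] about the fixed x, y, z axes, in that order (R = Rz(yaw) Ry(pitch) Rx(roll)).
In Python, from station import r, read_camera, camera_model gives the robot as it stands. The module is installed in compiled form; this text tells all that it offers.
- The arm moves only by the tool play_rows, never from a script. Its argument "steps" is one flat list of numbers, 7 for each row, row after row: the turn, a rotation vector about the world's x, y, z normalised to -1 to 1, where 1 is 90 degrees, then the shift along the world's x, y, z normalised to -1 to 1, where 1 is 0.02 m, then the closure, from 0 (fully open) to 1 (shut). In form: [ax, ay, az, x, y, z, hand, ax, ay, az, x, y, z, hand, ...]. A call has 1 to 8 rows; each row shifts and turns the commanded pose from where the row before left it; what a row does not reach is not made up. A row lasts 1/10 s, in which the tool goes at most 50 mm and 8.59 degrees, less where a joint would pass 70% of its speed; a pose out of reach is approached as far as the arm can. A call with a number of a shift or a turn outside -1 to 1 is refused whole. A call with a gripper value outside its range is refused whole. The fingers move at their own pace and stop on an object; "squeeze" is the grip in N (left out, the last holds). Time passes only in rows, so rows that do not move let the fingers close. It gives the time, the measured TCP pose, the force, the opening and the grip force at its end, in the units of the state.
- r.observe(): the state, without advancing time (a new reading comes with each control period).
- read_camera(name): name is "scene" or "side" or "wrist"; returns the picture (384x512x3 uint8, blue, green, red); there is no depth.
- camera_model(name): a dict with "mtx" (3x3 intrinsics, pixels), "dist" ([k1, k2, p1, p2, k3] as OpenCV has them; the pictures are not rectified), "extrinsics" (4x4, takes a point from camera to world coordinates). Camera axes: x right, y down, z forward; pixel columns grow to the right and rows downward; lengths in m; the calibration is good to about 2 mm. A picture is of the moment at which its call begins: read the wrist's pose just before it. camera_model takes no time and is no camera call; for the wrist camera it gives the pose at the moment of the call.
- r.sign_off(): hands the job in; it is judged then, once.
The state is a dict: "time_s": time; "joint_pos": joint angles; "qvel": joint speeds; "tau": joint torques, N m; "tool_pos": TCP position; "orientation": TCP orientation; "contact_force": force on the tool from outside, world axes, zero at the start; "moment": the same for the moment, N m; "grip_width": opening from 0.0 (shut) to 1.0 (fully open); "grasp_force": force on a finger pad.
Only numpy, scipy, OpenCV 4.12 (cv2) and the standard library are available. Lean on these libraries where they do the work, as an engineer would, in place of code of your own. Each camera call takes 0.05 s, during which the arm holds its last target. There are 200 camera calls.

## Working session

There is one attempt and no reset: what is moved stays moved. The work goes in short steps, Python scripts to look and compute and a tool call to move; the robot and the scene stay as the last step left them, time stands still between calls to the robot, and variables do not carry over. Pictures are saved under pics/ and viewed, at most 14 in all, crops included, and the job is handed in when it is done.

Besides the shell and the picture viewer there is one more tool, called after "Emit:" as name(argument=value, ...) on one line, values as JSON. play_rows: Moves the arm, as the interface text tells. Its arguments: {"type":"object","properties":{"steps":{"type":"array"},"squeeze":{"type":"number"}},"required":["steps"]}

```bash
mkdir -p pics
cat > h.py <<'E'
import numpy as np, cv2
from station import r, read_camera, camera_model
def snap(name,tag):
    m=camera_model(name); im=read_camera(name); cv2.imwrite(f'pics/{tag}.png',im); np.savez(f'pics/{tag}.npz',**{k:np.array(v) for k,v in m.items()}); return im
def ray(tag,px,z):
    m=np.load(f'pics/{tag}.npz'); p=cv2.undistortPoints(np.array(px,float).reshape(-1,1,2),m['mtx'],m['dist']).reshape(-1,2)
    T=m['extrinsics']; d=np.c_[p,np.ones(len(p))]@T[:3,:3].T; o=T[:3,3]
    return (o+d*((z-o[2])/d[:,2])[:,None])
def proj(tag,P):
    m=np.load(f'pics/{tag}.npz'); W=np.linalg.inv(m['extrinsics'])
    return cv2.projectPoints(np.array(P,float).reshape(-1,1,3),cv2.Rodrigues(W[:3,:3])[0],W[:3,3],m['mtx'],m['dist'])[0].reshape(-1,2)
E
python3 - <<'E'
from h import *
for n in('scene','side','wrist'):
    im=snap(n,n+'0'); m=camera_model(n); print(n,np.round(m['extrinsics'],3).tolist(),np.round(m['mtx'],0).tolist())
a=cv2.imread('pics/scene0.png');cv2.imwrite('pics/s0big.png',cv2.resize(a,(800,600),interpolation=cv2.INTER_CUBIC))
print(r.observe())
E
```

```text
scene [[-0.858, 0.356, -0.37, 1.006], [0.513, 0.593, -0.621, 0.779], [-0.002, -0.722, -0.691, 0.984], [0.0, 0.0, 0.0, 1.0]] [[484.0, 0.0, 249.0], [0.0, 484.0, 194.0], [0.0, 0.0, 1.0]]
side [[0.808, -0.251, 0.533, 0.027], [-0.589, -0.38, 0.714, -0.689], [0.023, -0.89, -0.455, 0.48], [0.0, 0.0, 0.0, 1.0]] [[370.0, 0.0, 253.0], [0.0, 370.0, 190.0], [0.0, 0.0, 1.0]]
wrist [[1.0, 0.0, -0.0, 0.524], [0.0, -0.947, -0.32, 0.082], [-0.0, 0.32, -0.947, 0.374], [0.0, 0.0, 0.0, 1.0]] [[326.0, 0.0, 251.0], [0.0, 326.0, 192.0], [0.0, 0.0, 1.0]]
{'time_s': 0.15, 'joint_pos': array([-1.55289386e-01,  2.63412928e-01, -4.87626723e-02,  1.25943008e+00,
        4.81717823e-06,  1.41551650e+00]), 'qvel': array([-0.00050554, -0.00085671,  0.00141205,  0.0010289 , -0.00048961,
       -0.00068948]), 'tau': array([ 2.40502384e-03, -6.37823009e+01,  3.84648621e+01,  1.05481912e-02,
       -5.52052688e-05,  6.25772100e-05]), 'tool_pos': array([5.24809048e-01, 3.15126628e-05, 2.55946083e-01]), 'orientation': array([-3.14079378e+00, -1.29931012e-04,  1.57078671e+00]), 'contact_force': array([-0.09243913, -0.35174672, -0.15591339]), 'moment': array([-0.00829513,  0.00403935, -0.00836023]), 'grasp_force': 0.0, 'grip_width': 0.9995321783692729}
```

View pics/s0big.png

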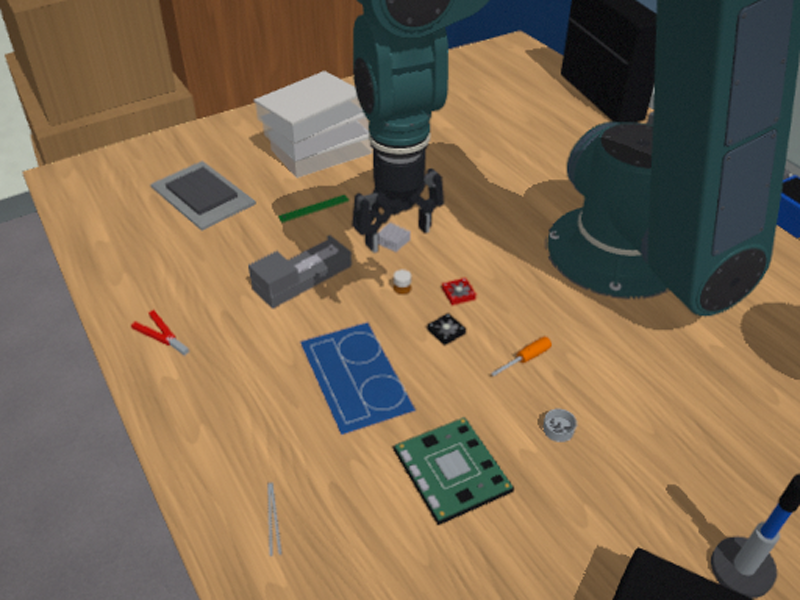

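View pics/side0.png

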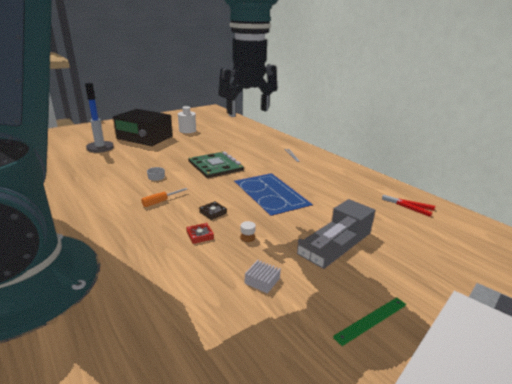

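View pics/wrist0.png

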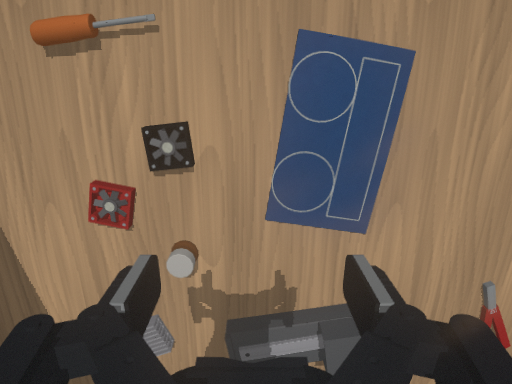

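Scene view (800x600). Candidates, with the ones I choose by the description:
- **Bar:** aluminium one in the rack at (318,262), chosen. The green strip at (313,208) is a look-alike.
- **Fan:** black one at (446,328), chosen. The red one at (459,290) is a look-alike.
- **Heat sink:** (395,237).
- **Dish:** (559,424).
- **Board:** (453,467). **Mat:** (357,377), left ring at (383,392).
- **Bystanders:** jar (402,281), driver (522,356).

The wrist view shows the fan at (168,147), the mat, and the rack at (300,340).

Run:
```python
from h import *
s=1.5625
for n,p,z in [('hs',(395,235),.024),('fan',(446,327),.015),('dish',(559,420),.02),('board',(453,464),.018),('mat',(357,377),.003),('jar',(402,275),.035),('bar',(318,262),.036),('rackfar',(272,265),.064),('drv',(522,356),.01),('red',(459,289),.015)]:
    print(n,np.round(ray('scene0',[p[0]/s-.2,p[1]/s-.2],z),3))
for n,p,z in [('fan',(168,147),.015),('jar',(181,264),.035),('ringL',(322,87),.003),('ringR',(303,182),.003),('bar',(280,350),.036)]: print('w',n,np.round(ray('wrist0',p,z),3))
a=cv2.imread('pics/scene0.png')[115:280,150:390];b=cv2.resize(a,(800,550),interpolation=cv2.INTER_CUBIC);cv2.imwrite('pics/c1.png',b)
```

```text
hs [[ 0.38  -0.25   0.024]]
fan [[0.432 0.013 0.015]]
dish [[0.396 0.284 0.02 ]]
board [[0.588 0.264 0.018]]
mat [[0.622 0.025 0.003]]
jar [[ 0.438 -0.128  0.035]]
bar [[ 0.558 -0.243  0.036]]
rackfar [[ 0.649 -0.25   0.064]]
drv [[0.355 0.137 0.01 ]]
red [[ 0.355 -0.058  0.015]]
w fan [[0.431 0.014 0.015]]
w jar [[ 0.44  -0.124  0.035]]
w ringL [[0.602 0.078 0.003]]
w ringR [[ 0.586 -0.031  0.003]]
w bar [[ 0.563 -0.256  0.036]]
```

View pics/c1.png

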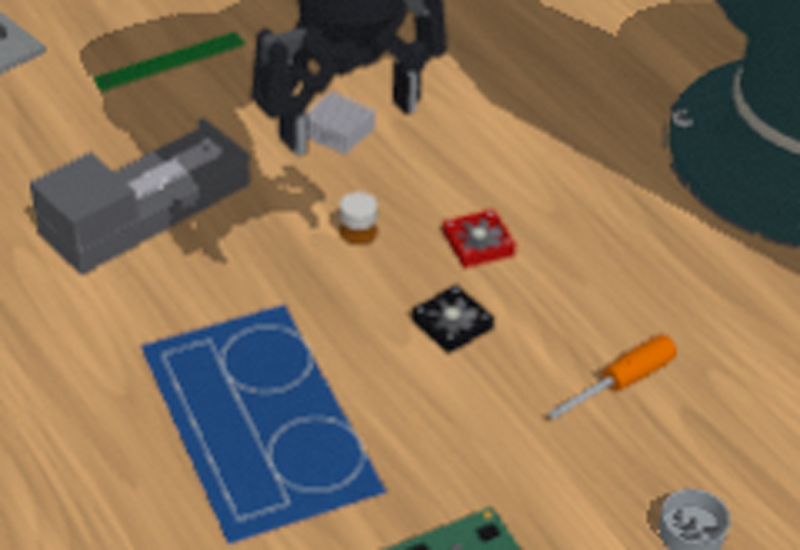

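The crop confirms the choices: grey finned sink (340,122), black fan (453,318), and an aluminium strip in the rack (165,175). Moving to look at the sink and rack.

Emit:
play_rows(steps=[0,0,0,-0.5,-1,0,0,0,0,0,-0.5,-1,0,0,0,0,0,-0.5,-1,0,0,0,0,0,-0.5,-1,0,0,0,0,0,-0.5,-1,0,0,0,0,0,-0.5,-1,0,0,0,0,0,-0.5,-1,0,0,0,0,0,-0.5,-1,0,0])

```text
time_s: 0.95
tool_pos: [0.4444, -0.1607, 0.2562]
orientation: [-3.141, -0.0, 1.571]
contact_force: [1.2, -0.3, 0.1]
grip_width: 0.998
grasp_force: 0.0
```

Run:
```python
from h import *
im=snap('wrist','w1'); cv2.imwrite('pics/w1b.png',cv2.resize(im,(800,600),interpolation=cv2.INTER_CUBIC)); o=r.observe(); print(o['time_s'],o['tool_pos'],o['orientation'],o['joint_pos'])
```

```text
1.0 [ 0.44356417 -0.16275206  0.2561376 ] [-3.14084152e+00  7.80646401e-04  1.56976091e+00] [-5.23795219e-01  1.73447171e-01 -1.69139540e-01  1.22847067e+00
 -1.05140516e-03  1.04803695e+00]
```

View pics/w1b.png

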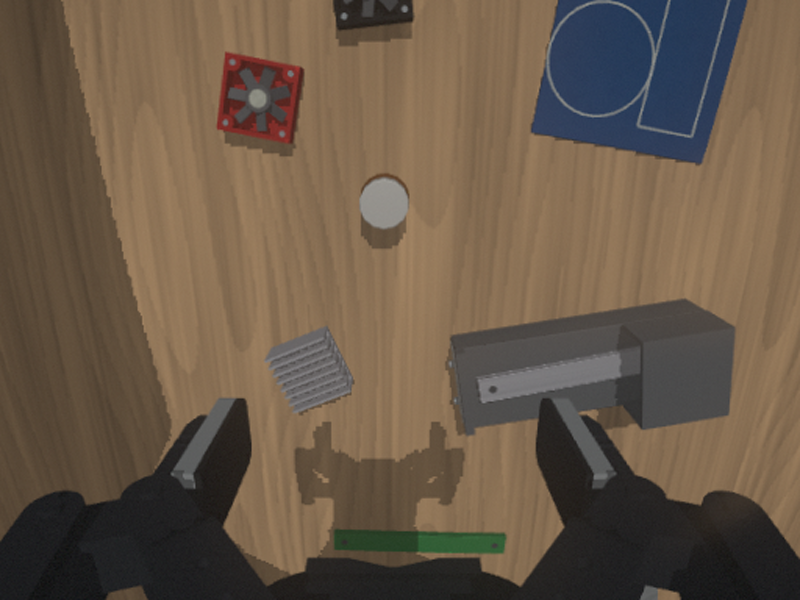

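```bash
cat >> h.py <<'E'
def quad(tag,mask,seed,z):
    n,l,st,c=cv2.connectedComponentsWithStats(mask.astype(np.uint8)); k=l[seed[1],seed[0]]
    cs,_=cv2.findContours((l==k).astype(np.uint8),cv2.RETR_EXTERNAL,cv2.CHAIN_APPROX_NONE); ct=max(cs,key=cv2.contourArea)
    P=ray(tag,ct[:,0,:],z)[:,:2]; R=cv2.minAreaRect((P*1000).astype(np.float32)); return st[k].tolist(),np.round(R[0],1).tolist(),np.round(R[1],1).tolist(),round(R[2],1)
E
python3 - <<'E'
from h import *
im=cv2.imread('pics/w1.png'); h=cv2.cvtColor(im,cv2.COLOR_BGR2HSV)
for s in(40,60): 
  m=(h[...,1]<s)&(h[...,2]>70); m=cv2.morphologyEx(m.astype(np.uint8),cv2.MORPH_CLOSE,np.ones((3,3))); print('hs',quad('w1',m,(198,236),.024)); 
for v in (110,120,130):
  m=(h[...,1]<60)&(h[...,2]>v); print('bar',quad('w1',m,(350,243),.036))
print('hs top corners',np.round(ray('w1',np.array([(267,357),(327,330),(353,380),(298,412)])/1.5625,.024),4).tolist())
print('rack floor front corners/lip top', np.round(ray('w1',np.array([(450,337),(467,432)])/1.5625,.038),4).tolist())
print('hood top', np.round(ray('w1',np.array([(641,341),(735,328),(727,413),(643,428)])/1.5625,.064),4).tolist())
print('bar ctr line', np.round(ray('w1',np.array([(478,389),(638,362)])/1.5625,.036),4).tolist())
print(h[236,190:206].tolist()); print(h[200:245:3,290].tolist())
E
```

```text
hs ([169, 209, 57, 55, 1951], [379.8, -254.5], [56.2, 57.5], 22.9)
hs ([169, 209, 57, 56, 1981], [379.9, -254.7], [56.2, 57.8], 22.9)
bar ([306, 225, 91, 33, 1324], [561.2, -254.7], [106.1, 22.0], 12.7)
bar ([306, 227, 91, 31, 1082], [561.2, -254.9], [105.6, 19.8], 11.3)
bar ([0, 0, 512, 384, 195676], [452.4, -247.3], [509.8, 782.7], 89.8)
hs top corners [[0.3484, -0.2431, 0.024], [0.3952, -0.2209, 0.024], [0.4134, -0.2624, 0.024], [0.3691, -0.2909, 0.024]]
rack floor front corners/lip top [[0.4851, -0.2207, 0.038], [0.5013, -0.3001, 0.038]]
hood top [[0.6117, -0.2131, 0.064], [0.6774, -0.204, 0.064], [0.6871, -0.2706, 0.064], [0.625, -0.2816, 0.064]]
bar ctr line [[0.508, -0.2638, 0.036], [0.6273, -0.2423, 0.036]]
[[0, 11, 94], [170, 7, 105], [0, 7, 106], [0, 5, 102], [0, 8, 102], [170, 7, 104], [170, 7, 105], [0, 10, 105], [170, 7, 114], [0, 7, 115], [165, 8, 124], [0, 4, 125], [0, 4, 127], [0, 5, 108], [12, 13, 96], [6, 14, 90]]
[[16, 97, 131], [15, 95, 131], [16, 98, 130], [15, 97, 140], [15, 97, 140], [12, 34, 76], [15, 34, 74], [14, 39, 72], [17, 28, 83], [16, 30, 95], [17, 26, 88], [20, 17, 90], [16, 73, 94], [16, 85, 96], [16, 89, 97]]
```

Emit:
play_rows(steps=[0,0,0.045,-0.53,-0.79,-0.88,0,0,0,0.045,-0.53,-0.79,-0.88,0,0,0,0.045,-0.53,-0.79,-0.88,0,0,0,0.045,-0.53,-0.79,-0.88,0,0,0,0.045,-0.53,-0.79,-0.88,0,0,0,0.045,-0.53,-0.79,-0.88,0,0,0,0,0,0,0,0])

```text
time_s: 1.7
tool_pos: [0.3798, -0.2553, 0.1489]
orientation: [-3.14, -0.003, 1.995]
contact_force: [0.5, -0.1, 0.9]
grip_width: 1.002
grasp_force: 0.0
```

Run:
```python
from h import *
im=snap('wrist','w2'); cv2.imwrite('pics/w2b.png',cv2.resize(im,(800,600),interpolation=cv2.INTER_CUBIC)); o=r.observe(); print(o['time_s'],o['tool_pos'],o['orientation'])
print(proj('w2',[[.381,-.2545,.024]]))
```

```text
1.75 [ 0.38066674 -0.25485236  0.15002885] [-3.14091482e+00 -1.83626910e-03  1.99249480e+00]
[[254.03351011 191.82034686]]
```

View pics/w2b.png

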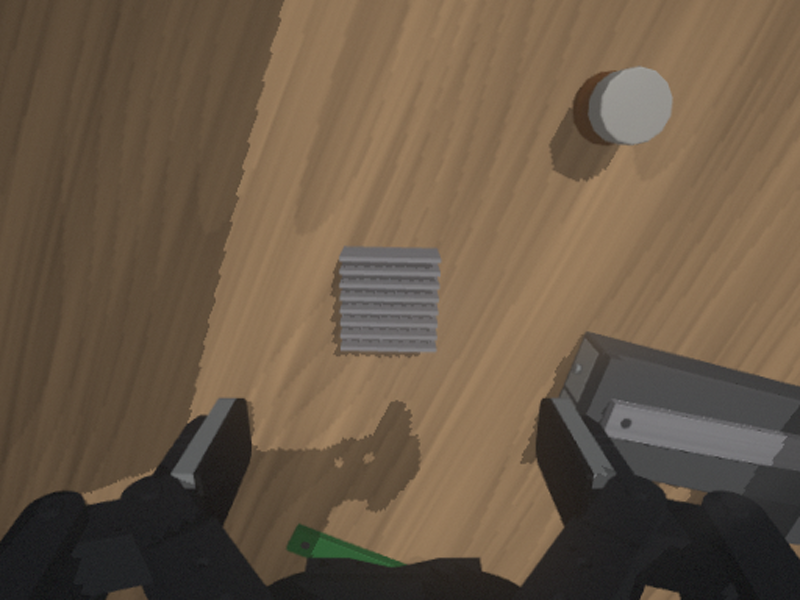

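Run:
```python
from h import *
im=cv2.imread('pics/w2.png'); h=cv2.cvtColor(im,cv2.COLOR_BGR2HSV)
m=((h[...,1]<45)&(h[...,2]>80)).astype(np.uint8); m=cv2.morphologyEx(m,cv2.MORPH_CLOSE,np.ones((3,3)))
print(quad('w2',m,(250,195),.024))
c=np.array([(340,259),(440,260),(437,352),(341,352)])/1.5625
P=ray('w2',c,.024)[:,:2]; print(P, P.mean(0)); e=P[1]-P[0]; print(np.degrees(np.arctan2(e[1],e[0])),np.linalg.norm(e),np.linalg.norm(P[3]-P[0]))
e=P[2]-P[3]; print(np.degrees(np.arctan2(e[1],e[0])))
```

```text
([217, 158, 65, 68, 4158], [377.3, -256.7], [50.1, 55.6], 23.0)
[[ 0.34671963 -0.24678462]
 [ 0.39179927 -0.22699322]
 [ 0.41205911 -0.27214346]
 [ 0.36625635 -0.29283332]] [ 0.37920859 -0.25968865]
23.703004098662998 0.04923285316043131 0.05002166322523718
24.309484408221593
```

Emit:
play_rows(steps=[0,0,0,-0.05,-0.12,-0.95,0,0,0,0,-0.05,-0.12,-0.95,0,0,0,0,0,0,-0.95,0,0,0,0,0,0,-0.95,0,0,0,0,0,0,-0.95,0,0,0,0,0,0,-0.95,0,0,0,0,0,0,-0.4,0,0,0,0,0,0,0,0])

```text
time_s: 2.55
tool_pos: [0.3796, -0.2591, 0.0285]
orientation: [-3.141, -0.001, 1.995]
contact_force: [0.2, 0.2, 0.4]
grip_width: 0.999
grasp_force: 0.0
```

Emit:
play_rows(steps=[0,0,0,0,0,0,0.3,0,0,0,0,0,0,0.6,0,0,0,0,0,0,0.6,0,0,0,0,0,0,0.6,0,0,0,0,0,0,0.6], squeeze=30)

```text
time_s: 3.05
tool_pos: [0.3798, -0.2599, 0.0296]
orientation: [3.141, 0.001, 1.995]
contact_force: [-0.4, 1.8, 7.9]
grip_width: 0.578
grasp_force: 29.9
```

Emit:
play_rows(steps=[0,0,0,0,0,0.5,0.6,0,0,0,0,0,1,0.6,0,0,0,0,0,1,0.6,0,0,0,0.5,1,1,0.6,0,0,0,0.5,1,1,0.6,0,0,0,0.5,1,1,0.6,0,0,0,0.5,1,1,0.6,0,0,0,0.5,1,1,0.6])

```text
time_s: 3.85
tool_pos: [0.4295, -0.1586, 0.1805]
orientation: [3.141, 0.001, 1.995]
contact_force: [0.5, -0.6, -0.8]
grip_width: 0.576
grasp_force: 32.5
```

Emit:
play_rows(steps=[0,0,-0.03,0.5,1,1,0.6,0,0,-0.03,0.5,1,1,0.6,0,0,-0.03,0.5,1,1,0.6,0,0,-0.03,0.5,1,0.5,0.6,0,0,-0.03,0.5,1,0,0.6,0,0,-0.03,0.5,1,0,0.6,0,0,-0.03,0.5,1,0,0.6,0,0,-0.03,0.5,1,0,0.6])

```text
time_s: 4.65
tool_pos: [0.5094, 0.0013, 0.2497]
orientation: [3.141, 0.0, 1.616]
contact_force: [0.3, -0.6, -0.7]
grip_width: 0.575
grasp_force: 32.5
```

Emit:
play_rows(steps=[0,0,-0.03,0.5,1,0,0.6,0,0,0,0.5,1,0,0.6,0,0,0,0.5,1,0,0.6,0,0,0,0.5,1,0,0.6,0,0,0,0.5,1,0,0.6,0,0,0,0.5,1,0,0.6,0,0,0,0.5,1,0,0.6,0,0,0,0.5,1,0,0.6])

```text
time_s: 5.45
tool_pos: [0.5893, 0.1612, 0.2497]
orientation: [3.141, -0.0, 1.571]
contact_force: [0.6, -0.2, -1.2]
grip_width: 0.576
grasp_force: 32.5
```

Emit:
play_rows(steps=[0,0,0,0,0,0,0.6])

```text
time_s: 5.55
tool_pos: [0.5897, 0.1622, 0.2491]
orientation: [3.141, -0.0, 1.572]
contact_force: [-0.5, -1.2, -0.7]
grip_width: 0.579
grasp_force: 32.5
```

Run:
```python
from h import *
im=snap('wrist','w3'); cv2.imwrite('pics/w3b.png',cv2.resize(im,(800,600),interpolation=cv2.INTER_CUBIC)); o=r.observe(); print(o['time_s'],o['tool_pos'],o['orientation'],o['grip_width'])
```

```text
5.6 [0.58928131 0.16107669 0.24914812] [-3.14158176e+00  9.19678810e-05  1.57212237e+00] 0.5763555503817367
```

View pics/w3b.png

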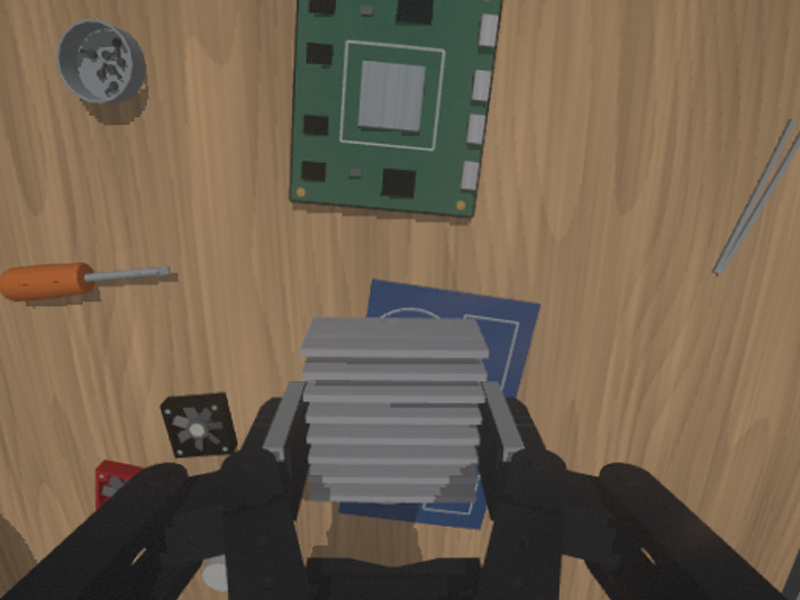

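Run:
```python
from h import *
s=1.5625
pc=np.array([(361,61),(426,66),(421,131),(358,127)])/s
oc=np.array([(346,41),(445,49),(434,150),(340,141)])/s
A=ray('w3',pc,.018)[:,:2]; B=ray('w3',oc,.014)[:,:2]
im=cv2.imread('pics/w3.png'); h=cv2.cvtColor(im,cv2.COLOR_BGR2HSV)
for v in(140,150): print(quad('w3',(h[...,1]<45)&(h[...,2]>v),(250,60),.018))
for n,Q in(('proc',A),('outl',B)):
    ex=(Q[1]-Q[0]+Q[2]-Q[3])/2; ey=(Q[0]-Q[3]+Q[1]-Q[2])/2
    print(n,Q.mean(0),np.linalg.norm(ex),np.linalg.norm(ey),np.degrees(np.arctan2(ex[1],ex[0])),np.degrees(np.arctan2(-ey[0],ey[1])))
T=ray('w3',np.array([(302,354),(487,354)])/s,.2435)[:,:2]; print('sink top far edge',T)
b=ray('w3',np.array([(312,319),(478,319)])/s,.2195)[:,:2]; print('bottom far edge',b)
# fan, dish
print('fan',quad('w3',(h[...,2]<75)&(h[...,1]<120),(108,268),.015))
print('dish rim',ray('w3',np.array([(102,61)])/s,.022))
c=cv2.cvtColor(im,cv2.COLOR_BGR2HSV)
```

```text
([0, 0, 512, 384, 196240], [598.6, 70.3], [526.4, 807.9], 89.9)
([0, 0, 512, 384, 196608], [598.6, 70.3], [526.4, 807.9], 89.9)
proc [0.58845189 0.26452873] 0.0414436614806538 0.040395293466637124 -3.729207021923911 -3.6135409854967286
outl [0.58827695 0.26506066] 0.06330137193010547 0.06283510716291983 -4.722250950641912 -5.011809645774059
sink top far edge [[0.56491683 0.18679139]
 [0.61448688 0.18685528]]
bottom far edge [[0.56407006 0.18769625]
 [0.6158307  0.18776808]]
fan ([0, 245, 512, 139, 30579], [596.6, -69.8], [253.1, 811.3], 89.9)
dish rim [[0.40217454 0.28924581 0.022     ]]
```

Emit:
play_rows(steps=[0,0,-0.0083,0,0.87,-1,0.6,0,0,-0.0083,0,0.87,-1,0.6,0,0,-0.0083,0,0.87,-1,0.6,0,0,-0.0083,0,0.87,-1,0.6,0,0,-0.0083,0,0.87,-1,0.6,0,0,-0.0083,-0.04,0.87,-1,0.6,0,0,0,0,0,-0.5,0.6,0,0,0,0,0,0,0.6])

```text
time_s: 6.4
tool_pos: [0.5877, 0.2639, 0.118]
orientation: [-3.14, 0.001, 1.493]
contact_force: [-0.8, 0.6, -0.7]
grip_width: 0.578
grasp_force: 32.5
```

Emit:
play_rows(steps=[0,0,0,0,0,-0.9,0.6,0,0,0,0,0,-0.9,0.6,0,0,0,0,0,-0.9,0.6,0,0,0,0,0,-0.4,0.6,0,0,0,0,0,-0.15,0.6,0,0,0,0,0,-0.1,0.6,0,0,0,0,0,-0.05,0.6,0,0,0,0,0,0,0.6])

```text
time_s: 7.2
tool_pos: [0.5889, 0.2648, 0.0512]
orientation: [3.141, -0.0, 1.493]
contact_force: [-0.1, -0.2, -1.1]
grip_width: 0.576
grasp_force: 32.5
```

Emit:
play_rows(steps=[0,0,0,0,0,-0.05,0.6,0,0,0,0,0,-0.05,0.6,0,0,0,0,0,-0.03,0.6,0,0,0,0,0,0,0.6])

```text
time_s: 7.6
tool_pos: [0.5885, 0.2648, 0.048]
orientation: [-3.141, 0.0, 1.493]
contact_force: [-0.8, 0.0, -1.2]
grip_width: 0.582
grasp_force: 32.5
```

Run:
```python
from h import *
im=snap('wrist','w4'); cv2.imwrite('pics/w4b.png',cv2.resize(im,(800,600),interpolation=cv2.INTER_CUBIC)); o=r.observe(); print(o['time_s'],o['tool_pos'],o['contact_force'])
```

```text
7.65 [0.58853957 0.26478361 0.04801382] [ 0.03364014 -0.36920988 -1.19701422]
```

View pics/w4b.png

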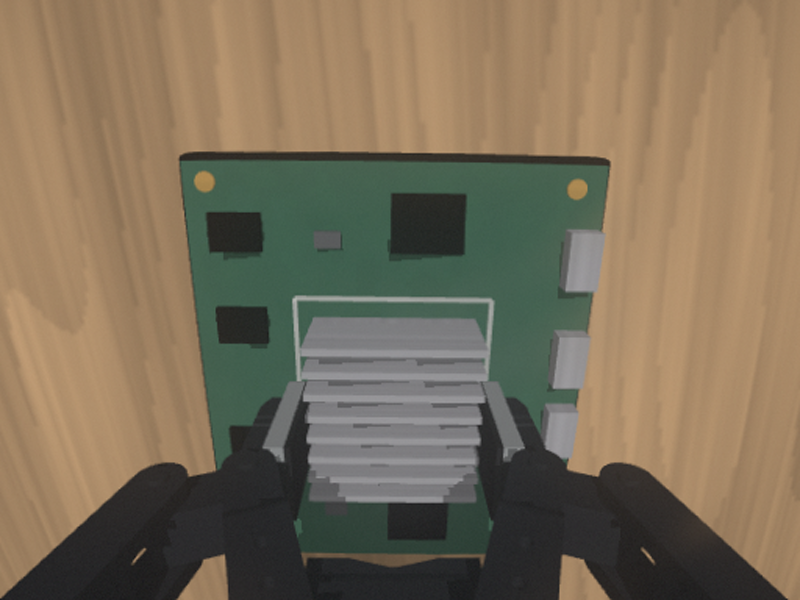

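Run:
```python
from h import *
s=1.5625
L=ray('w4',np.array([(295,298.5),(492,300)])/s,.014); K=ray('w4',np.array([(312,319),(480,319)])/s,.0187)
o=L.mean(0);k=K.mean(0); t=-4.5*np.pi/180
ux=np.array([np.cos(t),np.sin(t),0]);uy=np.array([-np.sin(t),np.cos(t),0])
print(L,K,(o-k)@ux,(o-k)@uy, np.degrees(np.arctan2(*(L[1]-L[0])[[1,0]])),np.degrees(np.arctan2(*(K[1]-K[0])[[1,0]])))
print(camera_model('wrist')['extrinsics'])
```

```text
[[0.55967145 0.29796226 0.014     ]
 [0.62188795 0.29257739 0.014     ]] [[0.56510043 0.29237067 0.0187    ]
 [0.61720534 0.2882794  0.0187    ]] -0.0007599999434043862 0.004900267458467538 -4.9466493217607175 -4.489651269188622
[[ 9.96946663e-01 -7.41368726e-02 -2.45168429e-02  5.94501054e-01]
 [-7.80840117e-02 -9.44550064e-01 -3.18948371e-01  3.46493038e-01]
 [ 4.88449198e-04  3.19888887e-01 -9.47454939e-01  1.66548490e-01]
 [ 0.00000000e+00  0.00000000e+00  0.00000000e+00  1.00000000e+00]]
```

Emit:
play_rows(steps=[0,0,0,-0.03,-0.04,0,0.6,0,0,0,0,0,-0.03,0.6,0,0,0,0,0,-0.03,0.6,0,0,0,0,0,0,0.6])

```text
time_s: 8.05
tool_pos: [0.588, 0.2639, 0.0476]
orientation: [3.141, -0.0, 1.493]
contact_force: [-3.3, -0.8, 10.0]
grip_width: 0.58
grasp_force: 33.7
```

Emit:
play_rows(steps=[0,0,0,0,0,0,0.45,0,0,0,0,0,0,0.2,0,0,0,0,0,0,0,0,0,0,0,0,0,0,0,0,0,0,0,1,0,0,0,0,0,0,1,0,0,0,0,0,0,1,0,0,0,0,0,0,1,0])

```text
time_s: 8.85
tool_pos: [0.5879, 0.264, 0.1276]
orientation: [-3.141, 0.0, 1.493]
contact_force: [0.5, -0.8, -0.6]
grip_width: 1.002
grasp_force: 0.0
```

Run:
```python
from h import *
im=snap('wrist','w5'); o=r.observe(); print(o['time_s'],o['tool_pos'],o['contact_force'],o['grip_width'])
h=cv2.cvtColor(cv2.imread('pics/w0.png') if 0 else cv2.imread('pics/wrist0.png'),cv2.COLOR_BGR2HSV)
f=(h[...,2]<70).astype(np.uint8); f=cv2.morphologyEx(f,cv2.MORPH_CLOSE,np.ones((7,7))); print('fan',quad('wrist0',f,(160,130),.015))
c=im.copy(); cv2.imwrite('pics/w5b.png',cv2.resize(c,(800,600),interpolation=cv2.INTER_CUBIC))
```

```text
8.9 [0.58906255 0.26436158 0.13086251] [-0.42187139 -0.2749825   3.71370058] 0.9992786726844668
fan ([142, 122, 53, 49, 1759], [430.8, 14.0], [52.3, 50.9], 6.2)
```

View pics/w5b.png

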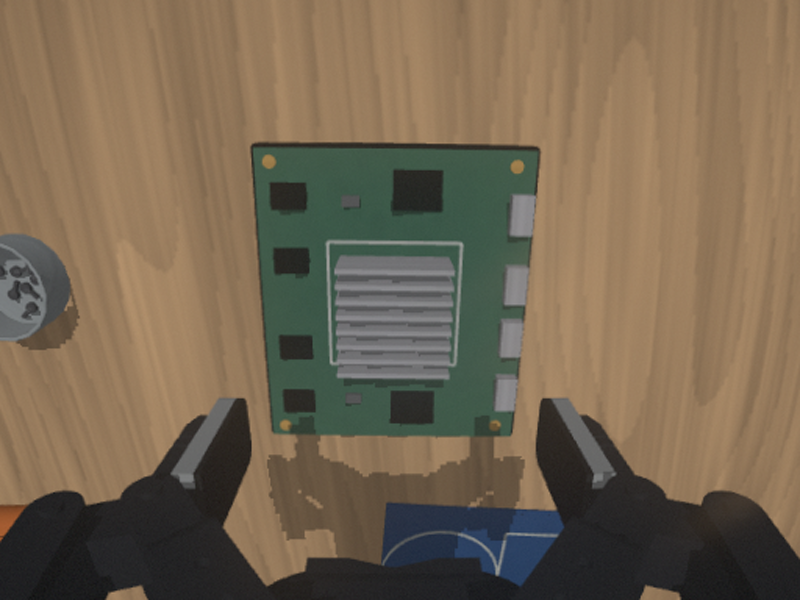

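Run:
```python
from h import *
s=1.5625
def q(c,z,n):
    Q=ray('w5',np.array(c)/s,z)[:,:2]; ex=(Q[1]-Q[0]+Q[2]-Q[3])/2; ey=(Q[0]-Q[3]+Q[1]-Q[2])/2
    print(n,Q.mean(0),np.linalg.norm(ex),np.linalg.norm(ey),np.degrees(np.arctan2(ex[1],ex[0])),np.degrees(np.arctan2(-ey[0],ey[1])))
q([(327,242),(462,242),(457,367),(331,365)],.014,'outl')
q([(335,275),(455,274),(449,378),(338,378)],.042,'sink')
q([(252,145),(540,148),(513,436),(273,435)],.014,'board')
```

```text
outl [0.5882949  0.26395304] 0.06314716011587145 0.06360151214983814 -4.99661005083603 -4.626303005193917
sink [0.5881849  0.26397667] 0.04984340068588499 0.04807810307823304 -4.242448474210364 -5.192258114856642
board [0.58847104 0.2648885 ] 0.12780326123412486 0.1481010694978765 -4.911401728633176 -5.001992009169493
```

Emit:
play_rows(steps=[0,0,0.0092,-0.604,-0.96,0.083,0,0,0,0.0092,-0.604,-0.96,0.083,0,0,0,0.0092,-0.604,-0.96,0.083,0,0,0,0.0092,-0.604,-0.96,0.083,0,0,0,0.0092,-0.604,-0.96,0.083,0,0,0,0.0092,-0.604,-0.96,0.083,0,0,0,0.0092,-0.604,-0.96,0.083,0,0,0,0.0092,-0.604,-0.96,0.083,0])

```text
time_s: 9.7
tool_pos: [0.4908, 0.1097, 0.1401]
orientation: [3.142, -0.0, 1.609]
contact_force: [0.4, -0.4, 0.1]
grip_width: 1.0
grasp_force: 0.0
```

Emit:
play_rows(steps=[0,0,0.0092,-0.604,-0.96,0.083,0,0,0,0.0092,-0.604,-0.96,0.083,0,0,0,0.0092,-0.604,-0.96,0.083,0,0,0,0.0092,-0.604,-0.96,0.083,0,0,0,0.0092,-0.604,-0.96,0.083,0,0,0,0,0,0,0,0])

```text
time_s: 10.3
tool_pos: [0.4299, 0.0131, 0.1486]
orientation: [-3.141, 0.0, 1.679]
contact_force: [0.1, -0.1, 0.3]
grip_width: 1.0
grasp_force: 0.0
```

Run:
```python
from h import *
im=snap('wrist','w6'); o=r.observe(); print(o['time_s'],o['tool_pos'],o['orientation'])
h=cv2.cvtColor(im,cv2.COLOR_BGR2HSV)
cv2.imwrite('pics/w6c.png',cv2.resize(im[110:260,160:350],(760,600),interpolation=cv2.INTER_CUBIC))
for v in(60,70):
  f=(h[...,2]<v).astype(np.uint8); f=cv2.morphologyEx(f,cv2.MORPH_CLOSE,np.ones((5,5))); print('fan',quad('w6',f,(250,170),.015))
```

```text
10.35 [0.43069387 0.01376933 0.14858936] [3.14120671e+00 6.70483245e-05 1.67863760e+00]
fan ([0, 0, 512, 384, 166370], [440.3, -15.6], [546.7, 349.9], 6.3)
fan ([0, 0, 512, 384, 165891], [440.3, -14.9], [546.7, 348.5], 6.3)
```

View pics/w6c.png

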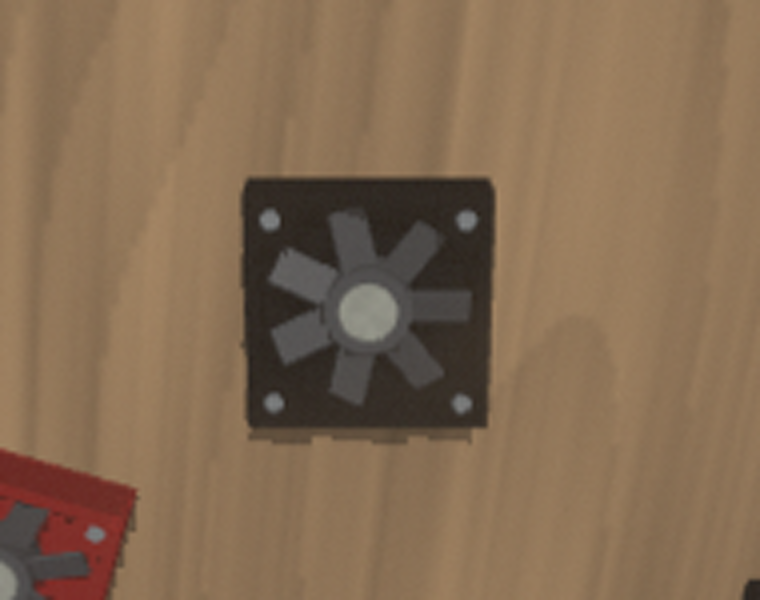

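Run:
```python
from h import *
c=np.array([(270,220),(467,220),(461,403),(275,403),(368,312)])/4-.4+[160,110]
Q=ray('w6',c,.015)[:,:2]; ex=Q[1]-Q[0]+Q[2]-Q[3]; ey=Q[0]-Q[3]+Q[1]-Q[2]
print(Q[:4].mean(0),Q[4],np.degrees(np.arctan2(ex[1],ex[0])),np.degrees(np.arctan2(-ey[0],ey[1])),np.linalg.norm(ex)/2,np.linalg.norm(ey)/2)
```

```text
[0.42970574 0.01305558] [0.42961727 0.01339814] 6.189385926121431 6.066027477478214 0.038956182092189075 0.03914977078909127
```

Emit:
play_rows(steps=[0,0,0,-0.05,-0.03,-1,0,0,0,0,0,0,-1,0,0,0,0,0,0,-1,0,0,0,0,0,0,-1,0,0,0,0,0,0,-1,0,0,0,0,0,0,-0.7,0,0,0,0,0,0,-0.19,0,0,0,0,0,0,0,0])

```text
time_s: 11.15
tool_pos: [0.4301, 0.0142, 0.0304]
orientation: [-3.141, -0.0, 1.681]
contact_force: [-0.6, -0.3, 0.1]
grip_width: 1.001
grasp_force: 0.0
```

Emit:
play_rows(steps=[0,0,0,0,0,0,0.3,0,0,0,0,0,0,0.6,0,0,0,0,0,0,0.6,0,0,0,0,0,0,0.6,0,0,0,0,0,0.2,0.6,0,0,0,0,0,1,0.6,0,0,0,0,0,1,0.6,0,0,0,0,0,1,0.6], squeeze=25)

```text
time_s: 11.95
tool_pos: [0.4299, 0.0138, 0.0958]
orientation: [3.141, 0.0, 1.68]
contact_force: [1.0, 0.1, -0.4]
grip_width: 0.576
grasp_force: 26.5
```

Emit:
play_rows(steps=[0,0,-0.0094,0.608,0.962,0.4,0.6,0,0,-0.0094,0.608,0.962,0.4,0.6,0,0,-0.0094,0.608,0.962,0.4,0.6,0,0,-0.0094,0.608,0.962,0.4,0.6,0,0,-0.0094,0.608,0.962,0.4,0.6,0,0,-0.0094,0.608,0.962,0.4,0.6,0,0,-0.0094,0.608,0.962,0.2,0.6,0,0,-0.0094,0.608,0.962,0,0.6])

```text
time_s: 12.75
tool_pos: [0.5279, 0.1686, 0.1477]
orientation: [3.14, -0.0, 1.562]
contact_force: [-0.3, -0.6, -0.3]
grip_width: 0.574
grasp_force: 26.5
```

Emit:
play_rows(steps=[0,0,-0.0094,0.608,0.962,0,0.6,0,0,-0.0094,0.608,0.962,0,0.6,0,0,-0.0094,0.608,0.962,0,0.6,0,0,-0.0094,0.608,0.962,0,0.6,0,0,-0.0094,0.608,0.962,0,0.6,0,0,0,0,0,0,0.6])

```text
time_s: 13.35
tool_pos: [0.5889, 0.2656, 0.1466]
orientation: [3.141, -0.0, 1.489]
contact_force: [-0.9, 0.7, -0.1]
grip_width: 0.571
grasp_force: 26.5
```

Emit:
play_rows(steps=[0,0,0,0,0,-1,0.6,0,0,0,0,0,-1,0.6,0,0,0,0,0,-1,0.6,0,0,0,0,0,-0.45,0.6,0,0,0,0,0,0,0.6,0,0,0,0,0,0,0.6])

```text
time_s: 13.95
tool_pos: [0.5883, 0.2637, 0.0785]
orientation: [3.141, -0.0, 1.488]
contact_force: [-0.3, -0.8, -0.3]
grip_width: 0.572
grasp_force: 26.5
```

Run:
```python
from h import *
im=snap('wrist','w7'); cv2.imwrite('pics/w7b.png',cv2.resize(im[150:360,130:380],(714,600),interpolation=cv2.INTER_CUBIC)); o=r.observe(); print(o['time_s'],o['tool_pos'],o['orientation'],o['contact_force'])
for i in range(3):
    o=r.observe();print(o['tool_pos'])
```

```text
14.0 [0.58846315 0.26391896 0.07878606] [ 3.14035682e+00 -4.81286364e-04  1.48848495e+00] [-0.00492675 -0.14838371 -0.7563862 ]
[0.58846315 0.26391896 0.07878606]
[0.58846315 0.26391896 0.07878606]
[0.58846315 0.26391896 0.07878606]
```

View pics/w7b.png

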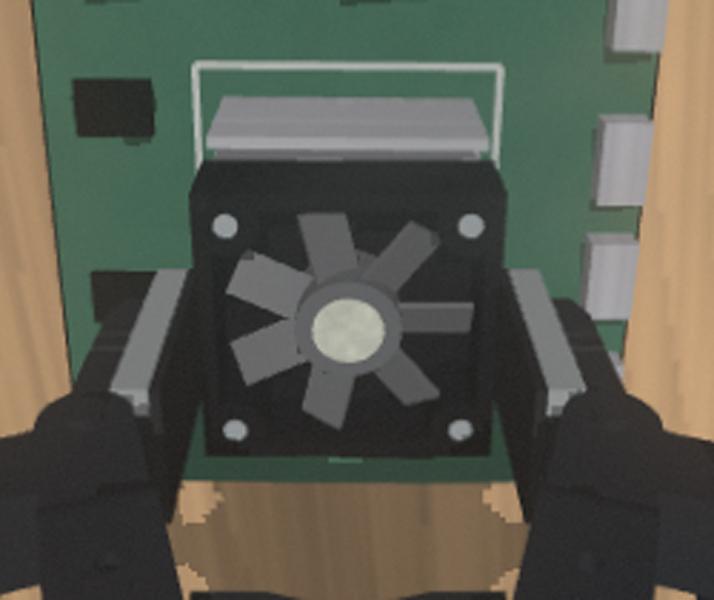

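Run:
```python
from h import *
def R(c,z): return ray('w7',np.array(c)/2.857-.3+[130,150],z)[:,:2]
t=-4.7*np.pi/180; M=np.array([[np.cos(t),np.sin(t)],[-np.sin(t),np.cos(t)]])
for n,c,z in(('sink',[(207,149),(489,149)],.042),('fanb',[(204,160),(496,160)],.048),('fant',[(191,196),(505,196)],.063)):
    Q=R(c,z); print(n,Q.tolist(),Q.mean(0)+ M.T@np.array([0,-.025]))
Q=R([(225,226),(471,226),(460,430),(235,430)],.063); print('screws',Q.mean(0))
```

```text
sink [[0.5649355978145683, 0.2899444386396803], [0.6149618552267003, 0.2857903280576228]] [0.58790026 0.26295145]
fanb [[0.5652971587908469, 0.290132000921264], [0.6153049876978611, 0.2859777907673579]] [0.58825261 0.26313896]
fant [[0.565388894815687, 0.28986352806067156], [0.6144364010167537, 0.2857869355767735]] [0.58786419 0.2629093 ]
screws [0.58784529 0.26330572]
```

Fan and sink agree to within 0.4 mm. Lowering.

Emit:
play_rows(steps=[0,0,0,0,0,-0.15,0.6,0,0,0,0,0,-0.08,0.6,0,0,0,0,0,-0.04,0.6,0,0,0,0,0,-0.03,0.6,0,0,0,0,0,0,0.6])

```text
time_s: 14.5
tool_pos: [0.5883, 0.264, 0.0734]
orientation: [3.14, -0.001, 1.489]
contact_force: [-5.6, -1.6, 20.0]
grip_width: 0.575
grasp_force: 28.4
```

Emit:
play_rows(steps=[0,0,0,0,0,0.03,0.6,0,0,0,0,0,0,0.45,0,0,0,0,0,0,0.2,0,0,0,0,0,0,0,0,0,0,0,0,0.5,0,0,0,0,0,0,1,0,0,0,0,0,0,1,0,0,0,0,0,0,1,0])

```text
time_s: 15.3
tool_pos: [0.588, 0.2639, 0.1437]
orientation: [3.141, -0.0, 1.489]
contact_force: [0.6, -0.1, 0.5]
grip_width: 1.002
grasp_force: 0.0
```

Run:
```python
from h import *
im=snap('wrist','w8'); o=r.observe(); print(o['time_s'],o['tool_pos'],o['contact_force'])
h=cv2.cvtColor(im,cv2.COLOR_BGR2HSV)
m=((h[...,2]<60)).astype(np.uint8); m=cv2.morphologyEx(m,cv2.MORPH_CLOSE,np.ones((5,5)))
p=proj('w8',[[.588,.264,.057]])[0]; print(p, quad('w8',m,(int(p[0])+14,int(p[1])+20),.057))
# mat from wrist0
im=cv2.imread('pics/wrist0.png'); h=cv2.cvtColor(im,cv2.COLOR_BGR2HSV)
m=((h[...,0]>100)&(h[...,0]<125)&(h[...,1]>110)).astype(np.uint8); m=cv2.morphologyEx(m,cv2.MORPH_CLOSE,np.ones((9,9)));print('mat',quad('wrist0',m,(345,130),.003))
w=((h[...,1]<90)&(h[...,2]>110)).astype(np.uint8)*m
cs,hi=cv2.findContours(w,cv2.RETR_CCOMP,cv2.CHAIN_APPROX_NONE)
for c,hh in zip(cs,hi[0]):
    if hh[3]>=0 and cv2.contourArea(c)>800:
        P=(ray('wrist0',c[:,0],.003)[:,:2]*1000).astype(np.float32); print(len(c),cv2.minEnclosingCircle(P),cv2.minAreaRect(P))
```

```text
15.35 [0.58912376 0.26428492 0.14698954] [ 1.08114951 -0.92841685  4.33911052]
[251.83340723 209.3464993 ] ([0, 0, 512, 384, 162644], [593.3, 255.2], [283.5, 444.7], 85.4)
mat ([275, 29, 140, 189, 17893], [621.9, 24.6], [208.3, 128.4], 81.1)
```

Run:
```python
from h import *
def q(tag,c,z,n):
    Q=ray(tag,np.array(c),z)[:,:2]; ex=(Q[1]-Q[0]+Q[2]-Q[3])/2; ey=(Q[0]-Q[3]+Q[1]-Q[2])/2
    print(n,Q.mean(0),np.linalg.norm(ex),np.linalg.norm(ey),np.degrees(np.arctan2(ex[1],ex[0])),np.degrees(np.arctan2(-ey[0],ey[1])))
q('wrist0',[(299,29.5),(414,50),(366,234),(266,219.5)],.003,'mat')
q('wrist0',[(363,58),(400,65),(359.5,220.5),(327,215.5)],.003,'outl')
im=cv2.imread('pics/wrist0.png'); h=cv2.cvtColor(im,cv2.COLOR_BGR2HSV)
m=((h[...,0]>95)&(h[...,0]<130)&(h[...,1]>80)).astype(np.uint8); m=cv2.morphologyEx(m,cv2.MORPH_CLOSE,np.ones((9,9)));print('mat',quad('wrist0',m,(345,130),.003))
a=cv2.imread('pics/w8.png');print(a[190:240:6,252].tolist())
```

```text
mat [0.62171147 0.01876711] 0.1282857919048142 0.219448945774498 -8.541208904667567 -8.11540865788784
outl [0.65209589 0.0139138 ] 0.042223214880984565 0.18546412466532564 -8.943129863376608 -8.277133250686013
mat ([266, 29, 149, 203, 20798], [621.2, 19.4], [218.8, 129.3], 81.3)
[[85, 84, 84], [74, 73, 72], [132, 141, 138], [146, 157, 155], [149, 159, 158], [87, 86, 86], [78, 78, 77], [35, 38, 37], [36, 39, 38]]
```

Emit:
play_rows(steps=[0,0,-0.0316,-0.022,-0.982,0.2,0,0,0,-0.0316,-0.022,-0.982,0.2,0,0,0,-0.0316,-0.022,-0.982,0.2,0,0,0,-0.0316,-0.022,-0.982,0.2,0,0,0,-0.0316,-0.022,-0.982,0,0,0,0,-0.0316,-0.022,-0.982,0,0,0,0,-0.0316,-0.022,-0.982,0,0,0,0,-0.0316,-0.022,-0.982,0,0])

```text
time_s: 16.15
tool_pos: [0.584, 0.1052, 0.1583]
orientation: [-3.141, 0.0, 1.088]
contact_force: [0.4, 0.5, -0.6]
grip_width: 1.003
grasp_force: 0.0
```

Emit:
play_rows(steps=[0,0,-0.0316,-0.022,-0.982,0,0,0,0,-0.0316,-0.022,-0.982,0,0,0,0,-0.0316,-0.022,-0.982,0,0,0,0,-0.0316,-0.022,-0.982,0,0,0,0,-0.0316,-0.022,-0.982,0,0,0,0,-0.0316,-0.022,-0.982,0,0,0,0,-0.0316,-0.022,-0.982,0,0,0,0,-0.0316,-0.022,-0.982,0,0])

```text
time_s: 16.95
tool_pos: [0.5803, -0.0518, 0.1582]
orientation: [-3.141, 0.0, 0.69]
contact_force: [0.1, 0.5, 0.2]
grip_width: 1.001
grasp_force: 0.0
```

Emit:
play_rows(steps=[0,0,-0.0316,-0.022,-0.982,0,0,0,0,-0.0316,-0.022,-0.982,0,0,0,0,-0.0316,-0.022,-0.982,0,0,0,0,-0.0316,-0.022,-0.982,0,0,0,0,-0.0316,-0.022,-0.982,0,0,0,0,-0.0316,-0.022,-0.982,0,0,0,0,-0.0316,-0.022,-0.982,0,0,0,0,-0.0316,-0.022,-0.982,0,0])

```text
time_s: 17.75
tool_pos: [0.5768, -0.2088, 0.1583]
orientation: [-3.141, 0.0, 0.293]
contact_force: [0.4, -0.1, -0.4]
grip_width: 0.996
grasp_force: 0.0
```

Emit:
play_rows(steps=[0,0,-0.0316,-0.022,-0.982,0,0,0,0,-0.0316,-0.022,-0.982,0,0,0,0,0,0,0,0,0.5,0,0,0,0,0,0,0.5])

```text
time_s: 18.15
tool_pos: [0.5765, -0.2472, 0.1581]
orientation: [-3.141, 0.0, 0.197]
contact_force: [-0.2, 0.8, 0.3]
grip_width: 0.694
grasp_force: 0.0
```

Run:
```python
from h import *
im=snap('wrist','w9'); cv2.imwrite('pics/w9b.png',cv2.resize(im,(800,600),interpolation=cv2.INTER_CUBIC)); o=r.observe(); print(o['time_s'],o['tool_pos'],o['orientation'],o['grip_width'])
```

```text
18.2 [ 0.57648961 -0.24662348  0.15815284] [-3.14119319e+00  1.93830584e-04  1.97927185e-01] 0.6044735956616047
```

View pics/w9b.png

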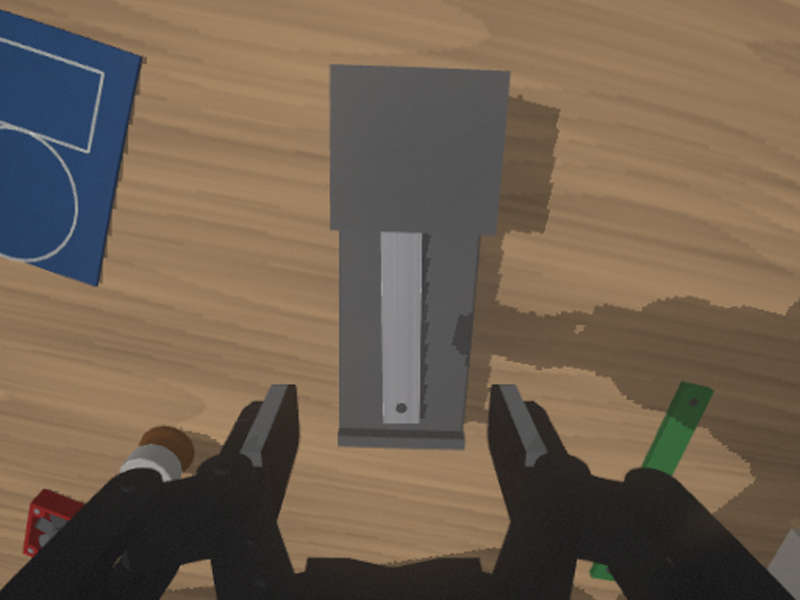

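Run:
```python
from h import *
s=1.5625
im=cv2.imread('pics/w9.png'); h=cv2.cvtColor(im,cv2.COLOR_BGR2HSV)
for v in(120,130): print(quad('w9',(h[...,1]<60)&(h[...,2]>v),(257,200),.036))
Q=ray('w9',np.array([(383,423),(418,423),(381,232),(422,232)])/s,.036)[:,:2]; a=(Q[0]+Q[1])/2;b=(Q[2]+Q[3])/2
d=b-a; u=d/np.linalg.norm(d); print('yaw',np.degrees(np.arctan2(d[1],d[0])),'len',np.linalg.norm(d),np.linalg.norm(Q[0]-Q[1]),'near',a,'ctr',a+.08*u,'grip-12',a+.068*u)
L=ray('w9',np.array([(339,430),(464,432)])/s,.038)[:,:2];print('lip',L, L.mean(0)+u*.095)
```

```text
([244, 148, 26, 123, 2973], [560.3, -254.8], [104.9, 19.6], 11.5)
([244, 149, 26, 122, 2914], [560.0, -254.8], [104.2, 19.5], 11.5)
yaw 11.312803460056053 len 0.10521912399319579 0.019109252154274246 near [ 0.50827436 -0.26540021] ctr [ 0.58672003 -0.24970698] grip-12 [ 0.57495318 -0.25206097]
lip [[ 0.49853325 -0.23315815]
 [ 0.51062661 -0.30029855]] [ 0.59773416 -0.24809265]
```

Emit:
play_rows(steps=[0,0,0,-0.08,-0.26,-1,0.5,0,0,0,0,0,-1,0.5,0,0,0,0,0,-1,0.5,0,0,0,0,0,-1,0.5,0,0,0,0,0,-0.7,0.5,0,0,0,0,0,-0.3,0.5,0,0,0,0,0,-0.05,0.5,0,0,0,0,0,0,0.5])

```text
time_s: 19.0
tool_pos: [0.5753, -0.2518, 0.0578]
orientation: [3.141, -0.0, 0.198]
contact_force: [-0.3, -0.2, 0.7]
grip_width: 0.501
grasp_force: 0.0
```

Emit:
play_rows(steps=[0,0,0,0,0,0,0.65,0,0,0,0,0,0,0.85,0,0,0,0,0,0,0.9,0,0,0,0,0,0,0.9,0,0,0,0,0,0,0.9], squeeze=40)

```text
time_s: 19.5
tool_pos: [0.5753, -0.2521, 0.0581]
orientation: [3.141, -0.001, 0.198]
contact_force: [-0.7, 1.4, 4.7]
grip_width: 0.213
grasp_force: 38.9
```

Emit:
play_rows(steps=[0,0,0,0,0,0.3,0.9,0,0,0,0,0,0.35,0.9,0,0,0,0,0,0,0.9])

```text
time_s: 19.8
tool_pos: [0.5755, -0.2522, 0.0716]
orientation: [3.14, -0.001, 0.198]
contact_force: [-0.7, -1.6, -0.1]
grip_width: 0.209
grasp_force: 39.1
```

Emit:
play_rows(steps=[0,0,0,-0.5,-0.1,0,0.9,0,0,0,-0.98,-0.197,0,0.9,0,0,0,-0.98,-0.197,0,0.9,0,0,0,-0.98,-0.197,0,0.9,0,0,0,-0.5,-0.1,0,0.9,0,0,0,0,0,0,0.9])

```text
time_s: 20.4
tool_pos: [0.495, -0.2679, 0.0704]
orientation: [-3.141, 0.0, 0.197]
contact_force: [-0.0, -0.2, -0.4]
grip_width: 0.213
grasp_force: 39.1
```

Run:
```python
from h import *
im=snap('wrist','w10'); cv2.imwrite('pics/w10b.png',im); o=r.observe(); print(o['time_s'],o['tool_pos'],o['orientation'],o['grip_width'],o['contact_force'])
```

```text
20.45 [ 0.49597037 -0.26794338  0.07039467] [ 3.14152778e+00 -1.88954343e-04  1.97084633e-01] 0.21118748255277867 [ 0.83384752 -1.11112079 -0.13193409]
```

View pics/w10b.png

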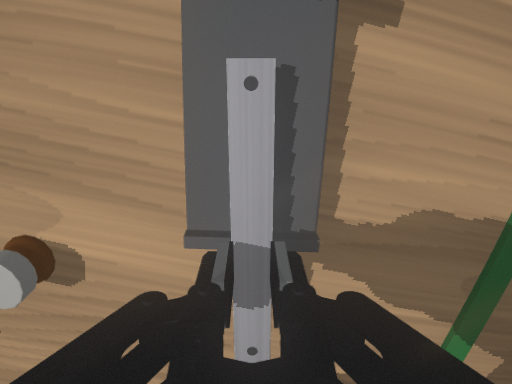

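Emit:
play_rows(steps=[0,0,0,0,0,1,0.9,0,0,0,0,0,1,0.9,0,0,0,0,0,1,0.9,0,0,0,0,0,1,0.9,0,0,0.0557,0.55,0.965,0,0.9,0,0,0.0557,0.55,0.965,0,0.9,0,0,0.0557,0.55,0.965,0,0.9,0,0,0.0557,0.55,0.965,0,0.9])

```text
time_s: 21.25
tool_pos: [0.5414, -0.1895, 0.1503]
orientation: [3.141, -0.0, 0.552]
contact_force: [0.4, 0.7, -0.4]
grip_width: 0.205
grasp_force: 39.2
```

Emit:
play_rows(steps=[0,0,0.0557,0.55,0.965,0,0.9,0,0,0.0557,0.55,0.965,0,0.9,0,0,0.0557,0.55,0.965,0,0.9,0,0,0.0557,0.55,0.965,0,0.9,0,0,0.0557,0.55,0.965,0,0.9,0,0,0.0557,0.55,0.965,0,0.9,0,0,0.0557,0.55,0.965,0,0.9,0,0,0.0557,0.55,0.965,0,0.9])

```text
time_s: 22.05
tool_pos: [0.6293, -0.0347, 0.1501]
orientation: [3.141, -0.0, 1.252]
contact_force: [0.1, -0.5, -0.6]
grip_width: 0.208
grasp_force: 39.2
```

Emit:
play_rows(steps=[0,0,0.0557,0.55,0.965,-0.5,0.9,0,0,0.0557,0.55,0.965,-1,0.9,0,0,0,0,0,-1,0.9,0,0,0,0,0,-1,0.9,0,0,0,0,0,-0.7,0.9,0,0,0,0,0,0,0.9])

```text
time_s: 22.65
tool_pos: [0.6497, 0.0032, 0.0643]
orientation: [-3.139, -0.0, 1.423]
contact_force: [0.3, -0.3, -0.8]
grip_width: 0.208
grasp_force: 39.2
```

Run:
```python
from h import *
Q=ray('w10',[(251,59)],.0486)[0,:2]; print('far end along',np.linalg.norm(Q-[.4955,-.2679]))
im=snap('wrist','w11'); cv2.imwrite('pics/w11b.png',cv2.resize(im,(800,600),interpolation=cv2.INTER_CUBIC)); o=r.observe(); print(o['time_s'],o['tool_pos'],o['orientation'],o['grip_width'],o['contact_force'])
```

```text
far end along 0.09065068944484629
22.7 [0.65023452 0.00299275 0.06560375] [-3.14026446e+00 -8.61506876e-05  1.42336202e+00] 0.20711007642531049 [ 0.53149521 -0.24712825 -1.32259687]
```

View pics/w11b.png

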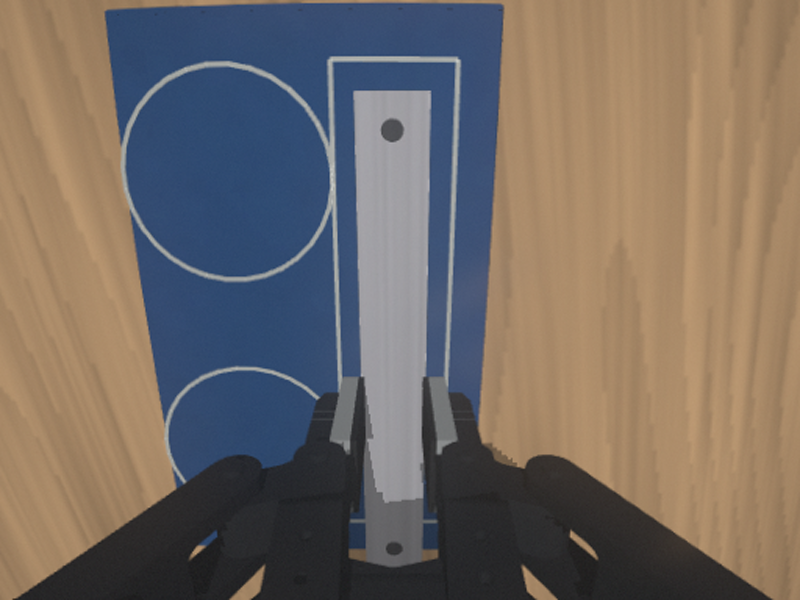

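Run:
```python
from h import *
s=1.5625
t=np.radians(-8.4);ux=np.array([np.cos(t),np.sin(t)]);uy=np.array([-np.sin(t),np.cos(t)])
O=ray('w11',np.array([(332,60),(459,60),(339,350),(449,350)])/s,.003)[:,:2]
B=ray('w11',np.array([(354,91),(431,91),(359,350),(428,350)])/s,.0437)[:,:2]
f=lambda a,b:np.degrees(np.arctan2(*(-(a-b))[::1])) 
for n,Q in(('O',O),('B',B)):
    a=(Q[0]+Q[1])/2;b=(Q[2]+Q[3])/2;d=a-b; print(n,a,b,'dir',np.degrees(np.arctan2(d[1],d[0])),'w',np.linalg.norm(Q[0]-Q[1]))
    if n=='O': o=a
    else: print('x off',(a-o)@ux,(b-o)@ux,'y gap',(o-a)@uy)
im=cv2.imread('pics/w11.png'); h=cv2.cvtColor(im,cv2.COLOR_BGR2HSV)
w=((h[...,1]<110)&(h[...,2]>120)).astype(np.uint8)
# left ring: ellipse extremes
E=ray('w11',np.array([(122,165),(331,180),(218,62),(237,280)])/s,.003)[:,:2]; print('ring',E[:2].mean(0),E[2:].mean(0),np.linalg.norm(E[0]-E[1]),np.linalg.norm(E[2]-E[3]))
```

```text
O [0.66531813 0.10586569] [0.64976031 0.00387254] dir 81.32707788346913 w 0.04149938666502157
B [0.66263587 0.0936461 ] [0.65230742 0.02208627] dir 81.78704611012535 w 0.019732929151950025
x off -0.0008684084340289254 -0.0006323759829455714 y gap 0.01248033170255391
ring [0.60149831 0.07914236] [0.60186469 0.07737088] 0.07400514438815983 0.07501476309157747
```

Emit:
play_rows(steps=[0,0,0,0.03,0,-0.8,0.9,0,0,0,0,0,-0.4,0.9,0,0,0,0,0,-0.25,0.9,0,0,0,0,0,-0.1,0.9,0,0,0,0,0,-0.05,0.9,0,0,0,0,0,0,0.9])

```text
time_s: 23.3
tool_pos: [0.651, 0.0024, 0.0346]
orientation: [3.141, -0.0, 1.423]
contact_force: [0.1, -0.2, -1.2]
grip_width: 0.21
grasp_force: 39.2
```

Emit:
play_rows(steps=[0,0,0,0,0,-0.08,0.9,0,0,0,0,0,-0.05,0.9,0,0,0,0,0,-0.04,0.9,0,0,0,0,0,0,0.9])

```text
time_s: 23.7
tool_pos: [0.6509, 0.0024, 0.0312]
orientation: [3.141, 0.0, 1.423]
contact_force: [-0.6, 0.3, 3.4]
grip_width: 0.206
grasp_force: 39.7
```

Emit:
play_rows(steps=[0,0,0,0,0,-0.01,0.9,0,0,0,0,0,0,0.65,0,0,0,0,0,0,0.5,0,0,0,0,0,0,0.5,0,0,0,0,0,0.4,0.5,0,0,0,0,0,1,0.4,0,0,0,0,0,1,0.2,0,0,0,0,0,1,0])

```text
time_s: 24.5
tool_pos: [0.6508, 0.0024, 0.1]
orientation: [3.141, 0.0, 1.423]
contact_force: [0.4, -0.1, 0.1]
grip_width: 0.909
grasp_force: 0.0
```

Run:
```python
from h import *
im=snap('wrist','w12'); o=r.observe(); print(o['time_s'],o['tool_pos'],o['contact_force'])
h=cv2.cvtColor(im,cv2.COLOR_BGR2HSV)
p=proj('w12',[[.652,.014,.009]])[0]; print(p)
for v in(110,130): print(quad('w12',(h[...,1]<70)&(h[...,2]>v),(int(p[0]),int(p[1])),.009))
```

```text
24.55 [0.65203337 0.00231779 0.10328648] [-0.03016106 -0.28527916  4.16459729]
[251.0861464  191.17031478]
([235, 66, 33, 226, 6646], [652.2, 13.9], [160.5, 20.1], 81.8)
([235, 66, 33, 225, 6529], [652.4, 14.3], [159.6, 20.0], 81.8)
```

Emit:
play_rows(steps=[0,0,0,-0.83,0.957,1,0,0,0,0,-0.83,0.957,1,0,0,0,0,-0.83,0.957,1,0,0,0,0,-0.83,0.957,0,0,0,0,0,-0.83,0.957,0,0,0,0,0,-0.83,0.957,0,0,0,0,0,-0.83,0.957,0,0,0,0,0,-0.83,0.957,0,0])

```text
time_s: 25.35
tool_pos: [0.5173, 0.1563, 0.1592]
orientation: [3.141, -0.0, 1.423]
contact_force: [1.0, -1.5, -0.5]
grip_width: 1.004
grasp_force: 0.0
```

Emit:
play_rows(steps=[0,0,0,-0.83,0.957,0,0,0,0,0,-0.83,0.957,0,0,0,0,0,-0.83,0.957,0,0,0,0,0,-0.83,0.957,0,0,0,0,0,-0.83,0.957,0,0,0,0,0,-0.83,0.957,0,0,0,0,0,-0.83,0.957,0,0,0,0,0,0,0,0,0])

```text
time_s: 26.15
tool_pos: [0.4001, 0.2911, 0.1592]
orientation: [-3.141, -0.0, 1.425]
contact_force: [0.2, -0.6, 0.3]
grip_width: 1.0
grasp_force: 0.0
```

Run:
```python
from h import *
im=snap('wrist','w13'); o=r.observe(); print(o['time_s'],o['tool_pos'],o['orientation'])
h=cv2.cvtColor(im,cv2.COLOR_BGR2HSV)
for s in(50,65):
  m=cv2.morphologyEx(((h[...,1]<s)).astype(np.uint8),cv2.MORPH_CLOSE,np.ones((5,5)))
  n,l,st,c=cv2.connectedComponentsWithStats(m)
  for k in range(1,n):
    if 1500<st[k][4]<12000:
      cs,_=cv2.findContours((l==k).astype(np.uint8),cv2.RETR_EXTERNAL,cv2.CHAIN_APPROX_NONE); P=(ray('w13',max(cs,key=len)[:,0],.022)[:,:2]*1000).astype(np.float32)
      print(s,st[k].tolist(),cv2.minEnclosingCircle(P),P.min(0),P.max(0))
```

```text
26.2 [0.4011168  0.29031356 0.15914045] [ 3.14118140e+00 -3.43560499e-04  1.42485216e+00]
50 [430, 146, 82, 103, 5871] ((592.992919921875, 256.1727294921875), 58.29457473754883) [549.70795 202.98889] [629.3746  301.72073]
50 [217, 155, 62, 64, 3089] ((396.6550598144531, 290.9442138671875), 27.6070499420166) [370.95505 263.3947 ] [421.81818 318.54846]
65 [217, 155, 63, 64, 3127] ((396.4526672363281, 290.9307861328125), 27.825252532958984) [370.79877 263.1473 ] [422.22318 318.54846]
```

Emit:
play_rows(steps=[0,0,0,-0.23,-0.06,-1,0,0,0,0,0,0,-1,0,0,0,0,0,0,-1,0,0,0,0,0,0,-1,0,0,0,0,0,0,-1,0,0,0,0,0,0,-1,0,0,0,0,0,0,-0.4,0,0,0,0,0,0,0,0])

```text
time_s: 27.0
tool_pos: [0.3972, 0.2878, 0.0302]
orientation: [-3.141, 0.001, 1.422]
contact_force: [0.2, 0.6, 0.4]
grip_width: 0.999
grasp_force: 0.0
```

Emit:
play_rows(steps=[0,0,0,0,0,0,0.3,0,0,0,0,0,0,0.6,0,0,0,0,0,0,0.6,0,0,0,0,0,0,0.6,0,0,0,0,0,0.2,0.6,0,0,0,0,0,1,0.6,0,0,0,0,0,1,0.6,0,0,0,0,0,1,0.6], squeeze=30)

```text
time_s: 27.8
tool_pos: [0.3972, 0.2884, 0.0959]
orientation: [3.141, -0.0, 1.423]
contact_force: [-0.4, -0.4, -0.9]
grip_width: 0.578
grasp_force: 31.5
```

Emit:
play_rows(steps=[0,0,0,0,0,1,0.6,0,0,0,0,0,1,0.6,0,0,0.08,0.93,-0.957,1,0.6,0,0,0.08,0.93,-0.957,0,0.6,0,0,0.08,0.93,-0.957,0,0.6,0,0,0.08,0.93,-0.957,0,0.6,0,0,0.08,0.93,-0.957,0,0.6,0,0,0.08,0.93,-0.957,0,0.6])

```text
time_s: 28.6
tool_pos: [0.5094, 0.1726, 0.1552]
orientation: [3.141, 0.0, 2.182]
contact_force: [0.2, -0.1, -0.8]
grip_width: 0.578
grasp_force: 31.5
```

Emit:
play_rows(steps=[0,0,0.08,0.93,-0.957,0,0.6,0,0,0.08,0.93,-0.957,0,0.6,0,0,0.08,0.93,-0.957,0,0.6,0,0,0.08,0.93,-0.957,0,0.6,0,0,0.08,0.93,-0.957,0,0.6,0,0,0.08,0,0,-0.5,0.6,0,0,0.04,0,0,-1,0.6,0,0,0,0,0,-1,0.6])

```text
time_s: 29.4
tool_pos: [0.6021, 0.0776, 0.1047]
orientation: [3.141, 0.001, 2.996]
contact_force: [-0.7, 0.9, -1.0]
grip_width: 0.587
grasp_force: 31.5
```

Emit:
play_rows(steps=[0,0,0,0,0,-1,0.6,0,0,0,0,0,-1,0.6,0,0,0,0,0,-0.5,0.6,0,0,0,0,0,0,0.6])

```text
time_s: 29.8
tool_pos: [0.6012, 0.0778, 0.0539]
orientation: [-3.141, -0.002, 2.994]
contact_force: [0.1, 0.0, 1.1]
grip_width: 0.582
grasp_force: 31.5
```

Run:
```python
from h import *
im=snap('wrist','w14'); o=r.observe(); print(o['time_s'],o['tool_pos'],o['orientation'],o['grip_width'],o['contact_force'])
```

```text
29.85 [0.601717   0.07785412 0.05489613] [-3.14155150e+00 -4.26108286e-04  2.99366108e+00] 0.5801127768841333 [ 0.40456955  0.30844602 -1.10908004]
```

Emit:
play_rows(steps=[0,0,0,0,0,-0.6,0.6,0,0,0,0,0,-0.25,0.6,0,0,0,0,0,-0.1,0.6,0,0,0,0,0,-0.05,0.6,0,0,0,0,0,-0.03,0.6,0,0,0,0,0,0,0.6])

```text
time_s: 30.45
tool_pos: [0.6017, 0.0778, 0.0347]
orientation: [-3.142, 0.0, 2.994]
contact_force: [-4.3, 0.3, 7.5]
grip_width: 0.584
grasp_force: 32.2
```

Emit:
play_rows(steps=[0,0,0,0,0,0,0.5,0,0,0,0,0,0,0.3,0,0,0,0,0,0,0.2,0,0,0,0,0,0,0.1,0,0,0,0,0,0.5,0.1,0,0,0,0,0,1,0.1,0,0,0,0,0,1,0.1,0,0,0,0,0,1,0.1])

```text
time_s: 31.25
tool_pos: [0.6018, 0.0778, 0.1055]
orientation: [3.142, 0.0, 2.994]
contact_force: [-0.6, -0.1, -0.8]
grip_width: 0.899
grasp_force: 0.0
```

Emit:
play_rows(steps=[0,0,0,-0.6,0,1,0,0,0,0,-0.6,0,1,0,0,0,0,-0.6,0,1,0,0,0,0,-0.6,0,1,0,0,0,0,-0.6,0,1,0,0,0,0,0,0,1,0,0,0,0,0,0,1,0,0,0,0,0,0,0,0])

```text
time_s: 32.05
tool_pos: [0.5425, 0.0778, 0.2471]
orientation: [3.141, 0.004, 2.994]
contact_force: [-0.0, 0.2, -1.0]
grip_width: 1.006
grasp_force: 0.0
```

Run:
```python
from h import *
im=snap('wrist','w15'); o=r.observe(); print(o['time_s'],o['tool_pos'],o['orientation'])
snap('scene','s2'); snap('side','d2')
h=cv2.cvtColor(im,cv2.COLOR_BGR2HSV)
p=proj('w15',[[.602,.078,.025],[.652,.014,.009],[.588,.264,.057]]); print(np.round(p))
blue=((h[...,0]>95)&(h[...,0]<130)&(h[...,1]>80)).astype(np.uint8)
gray=(h[...,1]<60).astype(np.uint8)
def comp(m,px,z,n):
    x,y=map(int,px); 
    sub=cv2.connectedComponents(m)[1]; k=sub[y,x]
    if k==0: print(n,'seed miss',h[y,x]); return
    cs,_=cv2.findContours((sub==k).astype(np.uint8),cv2.RETR_EXTERNAL,cv2.CHAIN_APPROX_NONE); P=(ray('w15',max(cs,key=len)[:,0],z)[:,:2]*1000).astype(np.float32)
    print(n,cv2.minEnclosingCircle(P),cv2.minAreaRect(P))
g=cv2.morphologyEx(gray*(h[...,2]<255),cv2.MORPH_OPEN,np.ones((5,5)))
comp(g,p[0],.025,'dish'); comp((gray&(h[...,2]>120)).astype(np.uint8),p[1],.009,'bar')
# fan: dark frame in scene view, vs expected quad
a=cv2.imread('pics/s2.png'); hh=cv2.cvtColor(a,cv2.COLOR_BGR2HSV); q=proj('s2',[[.588,.264,.057],[.438,-.126,.035],[.355,.137,.01]]); print(np.round(q))
t=np.radians(-4.7); C=[[.588+np.cos(t)*i-np.sin(t)*j,.264+np.sin(t)*i+np.cos(t)*j,.057] for i,j in((-.025,-.025),(.025,-.025),(.025,.025),(-.025,.025))]
print(np.round(proj('s2',C),1).tolist())
x,y=q[0].astype(int); m=(hh[y-45:y+45,x-45:x+45,2]<60).astype(np.uint8)
n,l,st,c=cv2.connectedComponentsWithStats(m); print([ (s+[x-45,y-45,0,0,0]).tolist() for s in st[1:] if s[4]>60])
b=cv2.imread('pics/scene0.png'); d=cv2.absdiff(a,b).max(2); 
for i in(1,2): x,y=q[i].astype(int); print('bystander diff',d[y-8:y+8,x-8:x+8].mean())
```

```text
32.1 [0.54223862 0.07782056 0.24551548] [3.14124400e+00 2.52268866e-03 2.99360099e+00]
[[260. 213.]
 [214. 252.]
 [438. 187.]]
dish ((597.4554443359375, 77.70315551757812), 28.489965438842773) ((597.9373779296875, 78.04332733154297), (49.94017028808594, 55.83474349975586), 81.50176239013672)
bar ((653.9923095703125, 14.123044967651367), 79.86307525634766) ((653.3159790039062, 14.151847839355469), (159.0980682373047, 19.685205459594727), 82.16958618164062)
[[291. 287.]
 [258. 176.]
 [334. 228.]]
[[294.7, 275.5], [276.1, 283.3], [286.5, 299.4], [305.5, 291.3]]
[[270, 272, 36, 30, 422], [252, 286, 28, 46, 93], [292, 313, 11, 9, 66], [285, 312, 44, 20, 91]]
bystander diff 1.5390625
bystander diff 1.55078125
```

Run:
```python
from h import *
for tag in('w8','w15'):
    im=cv2.imread(f'pics/{tag}.png'); p=proj(tag,[[.588,.264,.057]])[0]; x,y=p.astype(int); h=cv2.cvtColor(im,cv2.COLOR_BGR2HSV)
    w=25 if tag=='w8' else 18
    for nm,m in(('hub',h[y-w:y+w,x-w:x+w,2]>125),):
        n,l,st,c=cv2.connectedComponentsWithStats(m.astype(np.uint8)); print(tag,p,[(s[4],np.round(ray(tag,[cc+[x-w,y-w]],.057)[0],4).tolist()) for s,cc in zip(st[1:],c[1:]) if s[4]>5])
    W=40; m=(h[y-W:y+W,x-W:x+W,2]<80)&(h[y-W:y+W,x-W:x+W,1]<70)
    m=cv2.morphologyEx(m.astype(np.uint8),cv2.MORPH_CLOSE,np.ones((7,7))); n,l,st,c=cv2.connectedComponentsWithStats(m)
    for k in range(1,n):
        if st[k][4]>400:
            cs,_=cv2.findContours((l==k).astype(np.uint8),0,1); P=(ray(tag,max(cs,key=len)[:,0]+[x-W,y-W],.057)[:,:2]*1000).astype(np.float32); print(st[k],cv2.minAreaRect(P))
```

```text
w8 [251.83340723 209.3464993 ] [(np.int32(224), [0.588, 0.2636, 0.057])]
[   0    0   80   80 5067] ((587.8023681640625, 263.3785705566406), (57.647850036621094, 54.07701873779297), 85.2765121459961)
w15 [438.24814797 187.05199799] [(np.int32(93), [0.5882, 0.2639, 0.057])]
[   0    6   76   74 3594] ((588.6426391601562, 261.35260009765625), (79.43611145019531, 80.20117950439453), 89.71781921386719)
```

The fan hub is at (0.588, 0.264) at the expected height, unmoved since I released it. Everything checks out, so I'm handing in.

```bash
python3 -c "
from station import r
print(r.sign_off())"
```

```text
the job is handed in; nothing more can be done
None
```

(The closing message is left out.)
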